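# Clamp the iced gingerbread while it sets

### The job

A jar was left in the open jaws of the trigger clamp: lift it out and stand it upright in the shallow metal tray, beside the tart tin that is already there. Then pump the clamp's trigger until the moving jaw's sprung pad has come up to the iced gingerbread block and pressed it against the fixed jaw, with the pad pushed in about half-way on its springs and never bottomed out, which would crush the block. Move the jaw only with the trigger, do not touch the block or disturb the other things, and finish while still holding the trigger squeezed at that pressure: do not let go.

Things in the scene. Friction and masses are not known exactly. Their poses are not given: they have to be found in the camera images.
- press: one-hand trigger clamp screwed flat to the bench. Origin: centre of the plate's underside; +x: the way the moving jaw advances, z up. Plate 300 x 100 mm, 10 mm thick (things stand on it at z = 10 mm). At the -x end a black housing (x -120 to -50 mm, 40 wide, top z = 52 mm) carries two uprights, 10 mm thick, 22 mm wide: the fixed black handle and, in front of it, the steel trigger
- trigger_angle (a joint): trigger lever angle, rad: 0 released, 0.267 squeezed home. Pivot along y at press x = -94, z = 30 mm; top z = about 116 mm. A spring returns it (2 N rising to 4 N at z = 105 mm). A full squeeze drives the jaw 18 mm, less up to 4 mm lost in the ratchet's 4 mm teeth; on the return the jaw stays: squeeze and release fully some 3 to 6 times
- handle_top (a point): top centre of the fixed handle, at press (-120, 0, 125) mm; the handle's rear face is at press x = -125 mm, its front face at -115 mm
- fixed_face (a point): on the clamping face of the fixed jaw, at press (130, 0, 28) mm; the jaw is an upright steel plate 70 mm wide, top at z = 55 mm
- squeeze (a point): fixed point at press (-112, 0, 105) mm, midway between the outer faces of handle and fully squeezed trigger. With the gripper's middle here, pointing down, closing along the press x axis, a finger meets the trigger at about 70 mm opening and has it home at 26 mm, when the other meets the handle
- trigger_pad (a point): point on the front face of the trigger lever, 75 mm above its pivot; moves with it: press x = -79 mm released, -99 mm squeezed home, z = about 105 mm. Handle and trigger together measure 46 mm released, 26 mm squeezed
- jaw_travel (a joint): advance of the moving jaw, m, 0 to 0.09, along press +x; starts at 0 to 0.012. Slides with about 3 N of friction, which alone keeps it: while the trigger is held it keeps its full push; on letting go, a pressed pad pushes the jaw back until it presses with 3 N or less
- pad_face (a point): centre of the front face of the sprung rubber pad on the moving jaw (pad 50 wide, 34 mm high, 6 mm thick; its centre 29 mm above the bench). On the press frame x = 20 mm + jaw_travel - pad_travel
- pad_travel (a joint): how far the pad is pushed in on its springs, m: 0 free, 0.012 bottomed. 1.5 N per mm, so half-way is about 9 N. Visible as the gap between pad and steel jaw block: 14 mm free, 8 mm at half-way, 2 mm bottomed
- pad: the sprung pad; this frame's origin lies in the plate's underside plane, 20 mm behind the pad face (along press x), axes as press
- jaw: the moving jaw: steel block 14 x 50 x 36 mm behind the pad, on a toothed bar; origin as the press's when jaw_travel = 0, axes as press
- trigger: the trigger lever; origin on its pivot, axes as press when released
- gingerbread: loose glued block of two brown gingerbread slabs with white icing between, 44 (x) x 60 (y) x 37 mm high, 0.1 kg, standing on the press plate in front of the fixed jaw, up to 12 mm away from it (the pad pushes it home). Origin: centre of underside; x about along press x
- jar: small round closed jar, amber glass with steel cap, 32 mm diameter (cap 33), 75 mm high, about 0.11 kg, standing on the press plate between pad and gingerbread, with 4 mm or more to either: grip it from above with the fingers closing across the clamp (along press y), e.g. 55 mm above its base. Origin: centre of underside
- tray: shallow aluminium tray, 240 (x) x 170 (y) x 20 mm, walls and floor 3 mm, loose, to the left or right of the clamp. Origin: centre of underside. The tart tin stands in its +x half; the free place for the jar is about (-50, 0) mm in this frame
- tart_tin: foil tart tin with filling, 72 mm across, 26 mm high, standing in the tray; leave alone. Origin: centre of underside
- notepad: thick paper pad 220 x 160 x 10 mm on the other side of the clamp; leave alone. Origin: centre of underside
- tart_b: another foil tart tin on the bench beyond the clamp, same size; leave alone. Origin: centre of underside
- nozzle: steel icing nozzle, cone 34 mm across, 42 mm high, beyond the clamp; leave alone. Origin: centre of underside
- shaker: clear glass jar with steel lid, 48 mm across, 100 mm high, beyond the clamp; leave alone. Origin: centre of underside
- palette_knife: spatula, 260 mm, lying beyond the clamp; leave alone. Origin: centre of underside
- cutter: steel ring cutter, 64 mm across, 30 mm high, beyond the clamp; leave alone. Origin: centre of underside
Not all that is in view belongs to the job. Leave any green or red look-alike of the jar alone. Of the things like the gingerbread, leave any that is red; of the rest the larger one is meant.

How it is judged (in metres and radians):
On the way, in this order (a step that is already met when the one before it is completed fails the run):
1. the jar stands upright in the tray, released (x of jar in the frame of tray between -0.12 and 0.12 m and y of jar in the frame of tray between -0.085 and 0.085 m and z of jar in the frame of tray below 0.007 m and angle between jar's own z axis and vertical below 0.12 rad and contact force between the fingers and jar below 0.1 N and linear speed of jar below 0.03 m/s), for 0.2 s.
2. the pad touches the gingerbread (contact force between pad and gingerbread above 1 N), for 0.1 s.
At the end, for the whole second after the job is handed in: The fingers still squeeze the trigger (over 0.03 rad, over 1.5 N); the pad presses the gingerbread with 5 to 14 N (pushed in 3 to 9.5 mm), the block level, at rest, against the fixed jaw (within 4 mm); the jar stands upright on the floor of the tray, let go (contact force between pad and gingerbread between 5 and 14 N and value of joint pad_travel between 0.003 and 0.0095 m and contact force between the fingers and trigger above 1.5 N and value of joint trigger_angle above 0.03 rad and x of gingerbread in the frame of press above 0.104 m and angle between gingerbread's own z axis and vertical below 0.1 rad and linear speed of gingerbread below 0.01 m/s and x of jar in the frame of tray between -0.12 and 0.12 m and y of jar in the frame of tray between -0.085 and 0.085 m and z of jar in the frame of tray below 0.007 m and angle between jar's own z axis and vertical below 0.12 rad); the arm keeps its last pose, push and grip.
It fails at once if the gingerbread is crushed (pad presses it with over 18 N, springs bottomed) (contact force between pad and gingerbread above 18 N).
It fails at once if the gripper pushes the moving jaw or pad directly (contact force between the fingers and jaw above 0.5 N).
It fails at once if the gripper pushes the gingerbread (contact force between the fingers and gingerbread above 0.5 N).
It fails at once if a bystander is moved by over 3 cm (distance of any of tart_tin, notepad, tray, tart_b, nozzle, shaker, palette_knife, cutter from where it was at the start of the episode above 0.03 m).
It also fails if it takes over 72 s, if anything falls off the work surface, if the arm or the gripper's body presses on something with over 40 N, if the wrist force passes 120 N, or if a joint passes its speed limit or range.

### The arm

A 6-joint arm with a two-finger parallel gripper is mounted at the origin on the work surface. World frame = base frame: x ahead of the robot, y to its left, z up, the work surface at z = 0. Lengths are in m, angles in degrees, forces in N, time in s.
With the tool pointing down it reaches from about 0.4 to 0.825 m from the base axis. Payload 7 kg.
Tool frame: the origin (TCP) lies at the centre of the arm's flange, where the gripper is bolted on; the fingertips stand 178 mm ahead of it and the grasp point (between the pads) lies 159 mm ahead of it (tip_reach is the distance from the TCP to the fingertips, in m); z points along the fingers, y is the line along which they close (so a half turn about z gives the same grasp; the last joint's range is limited). The gripper opens to 88 mm and grips with 3 to 60 N. Pads are 19 mm wide; open, the fingers measure 130 mm over their backs; the gripper's body (78 mm by 193 mm) begins 47 mm behind the grasp point.
Start: joints at [89.502, 20.546, 0.682, 0, -70.136, -16.507], TCP at [0.197, 0.645, 0.405] pointing down, gripper open.
Joint ranges: [-176.03, 176.03], [-82.01, 121.73], [-58.28, 71.71], [-173.87, 95.51], [-174.79, -0.11], [-173.66, 173.66]. Speed limits (degrees/s): [136.94, 136.94, 172.46, 180, 180, 180].

### API

Orientations are given as [roll, pitch, yaw] about the fixed x, y, z axes, in that order (R = Rz(yaw) Ry(pitch) Rx(roll)).
In Python, from plant import * gives the robot as it stands.
- The arm moves only by the shell command python3 -m handwheel 'ROWS'. ROWS is JSON, a list of rows, each a list of 7 numbers: the opening, from -1 (shut) to 1 (fully open), then the shift along the tool's x, y, z as a fraction of full scale, then the turn, a rotation vector about the tool's x, y, z as a fraction of full scale. A call has 1 to 5 rows; each row shifts and turns the commanded pose from where the row before left it, along the tool's axes as they then stand; what a row does not reach is not made up. Full scale, the value 1, is 0.025 m for a shift and 6 degrees for a turn. A row lasts 1/8 s, in which the tool goes at most 62.5 mm and 10.7 degrees, less where a joint would pass 70% of its speed; a pose out of reach is approached as far as the arm can. A call with a number of a shift or a turn outside -1 to 1 is refused whole. A call with a gripper value outside its range is refused whole. The fingers move at their own pace and stop on an object; the grip force is fixed at half the most. Time passes only in rows, so rows that do not move let the fingers close. It gives the time, the measured TCP pose, the force, the opening and the grip force at its end, in the units of the state.
- get_obs(): the state, without advancing time (a new reading comes with each control period).
- snapshot(name): name is "scene" or "top" or "wrist"; returns a dict with "color" (420x560x3 uint8, red, green, blue), "fx", "fy", "cx", "cy" (pixels), "R" (3x3) and "t" (3): a world point X has camera coordinates R X + t; the wrist camera has in their place "tool_from_camera" (4x4, takes a point from camera to tool coordinates, whose origin is the TCP and whose axes are the flange's). Camera axes: x right, y down, z forward; pixel columns grow to the right and rows downward; lengths in m; the calibration is good to about 2 mm. A picture is of the moment at which its call begins: read the wrist's pose just before it. There is no depth.
- close_job(): hands the job in; it is judged then, once.
The state is a dict: "clock": time; "joint_pos": joint angles; "qvel": joint speeds; "tau": joint torques, N m; "tool_pos": TCP position; "orientation": TCP orientation; "force": force on the tool from outside, world axes, zero at the start; "moment": the same for the moment, N m; "opening": finger opening in m; "gripper_force": force on a finger pad.
Only numpy, scipy, OpenCV 4.12 (cv2) and the standard library are available. Lean on these libraries where they do the work, as an engineer would, in place of code of your own. Each camera call takes 0.05 s, during which the arm holds its last target. There are 200 camera calls.

## Working session

There is one attempt and no reset: what is moved stays moved. The work goes in short steps, Python scripts to look and compute and a shell command to move; the robot and the scene stay as the last step left them, time stands still between calls to the robot, and variables do not carry over. Pictures are saved under pics/ and viewed, at most 10 in all, crops included, and the job is handed in when it is done.

```bash
ls; mkdir -p pics
python3 - <<'E'
from plant import *
import cv2
print(get_obs())
for n in("scene","top"):
    s=snapshot(n); cv2.imwrite(f"pics/{n}0.png",cv2.cvtColor(s["color"],cv2.COLOR_RGB2BGR)); print(n,{k:(v.tolist() if hasattr(v,'tolist') else v) for k,v in s.items() if k!="color"})
E
```

```text
pics
{'clock': 0.0, 'joint_pos': array([ 8.95031425e+01,  2.05914443e+01,  6.34640008e-01, -2.15166209e-02,
       -7.01365933e+01, -1.65075868e+01]), 'qvel': array([ 0.05505025,  0.03201565, -0.06170277,  0.01778792, -0.03279499,
       -0.06183186]), 'tau': array([-1.34668764e-03, -5.82711196e+01,  2.93064219e+01,  6.99761957e+00,
        7.26358965e-03, -1.56433121e-04]), 'tool_pos': array([0.19733269, 0.64530731, 0.40372453]), 'orientation': array([ 1.79904704e+02, -7.14761276e-03, -1.70117657e+01]), 'force': array([-0.36036182,  0.03132816,  0.1032774 ]), 'moment': array([-0.03176129,  0.02676777,  0.03604072]), 'gripper_force': 0.0, 'opening': 0.08779532056327574}
scene {'fx': 455.5398295034123, 'fy': 455.5398295034123, 'cx': 278.89845348338616, 'cy': 212.4075132507145, 'R': [[-0.7926326497702793, 0.609587785973216, -0.01167106295152893], [0.47289343329883726, 0.6025841860971647, -0.6428562043011299], [-0.3848444923095352, -0.5150679856658639, -0.7658979611417734]], 't': [0.4640740485636577, -0.20005824575856906, 1.293061084863787]}
top {'fx': 540.5564127471315, 'fy': 540.5564127471315, 'cx': 282.4243161308505, 'cy': 209.47090188076072, 'R': [[-0.003736240958744888, -0.9999758969457732, -0.005852010850557524], [-0.9936237158879704, 0.004371824119090669, -0.11266232013789663], [0.11268518859406665, 0.005393763191741301, -0.9936161007100033]], 't': [0.007328661025846275, 0.6010114871869067, 1.3564707023711484]}
```

View pics/top0.png

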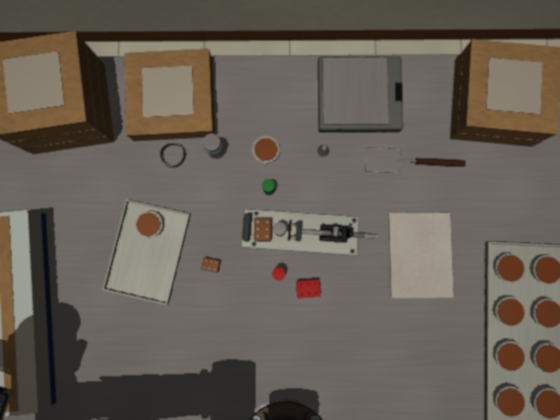

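View pics/scene0.png

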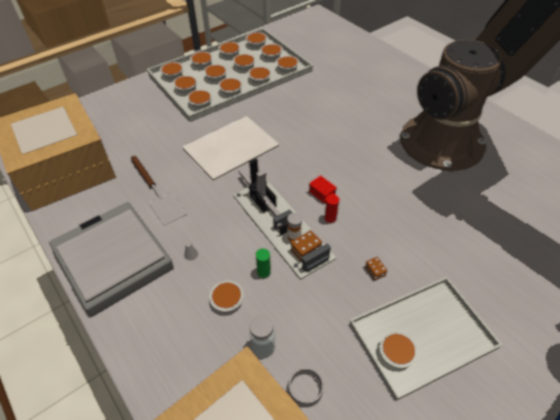

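The top view shows the press at about (243..358, 210..254), with +x toward image left (+y world). The amber jar is at about (281,228), the gingerbread at (263,229), the tray at (147,252) and its tart at (149,223). The notepad is at (421,254). The scene view agrees, with the jar cap at about (294,224).

```bash
cat > h.py <<'E'
from plant import *
import numpy as np, cv2
def ray(s,u,v):
    d=np.array([(u-s["cx"])/s["fx"],(v-s["cy"])/s["fy"],1.0]); R=np.array(s["R"]);t=np.array(s["t"])
    return -R.T@t, R.T@d
def onz(s,u,v,z):
    o,d=ray(s,u,v); return o+d*(z-o[2])/d[2]
def proj(s,X):
    c=np.array(s["R"])@np.array(X)+np.array(s["t"]); return np.array([s["fx"]*c[0]/c[2]+s["cx"],s["fy"]*c[1]/c[2]+s["cy"]])
E
python3 - <<'E'
from h import *
s=snapshot("top"); c=cv2.cvtColor(s["color"],cv2.COLOR_RGB2BGR)
a=cv2.resize(c[195:270,230:390],(800,375),interpolation=cv2.INTER_CUBIC)
s2=snapshot("scene"); c2=cv2.cvtColor(s2["color"],cv2.COLOR_RGB2BGR)
b=cv2.resize(c[190:310,95:200],(190,218),interpolation=cv2.INTER_CUBIC)
d=cv2.resize(c2[150:285,220:350],None,fx=1.66,fy=1.66,interpolation=cv2.INTER_CUBIC)
o=np.zeros((600,800,3),np.uint8);o[:375]=a;o[376:594,:190]=b;o[376:376+d.shape[0],300:300+d.shape[1]]=d[:224]
cv2.imwrite("pics/crop1.png",o)
g=cv2.cvtColor(c,cv2.COLOR_BGR2HSV)
for p in[(250,215),(320,245),(300,200),(150,270),(200,200),(345,213)]: print(p,c[p[1],p[0]],g[p[1],p[0]])
E
```

```text
(250, 215) [35 37 36] [45 14 37]
(320, 245) [140 152 154] [ 26  23 154]
(300, 200) [103 108 113] [ 15  23 113]
(150, 270) [138 150 151] [ 28  22 151]
(200, 200) [104 109 114] [ 15  22 114]
(345, 213) [102 107 111] [ 17  21 111]
```

View pics/crop1.png

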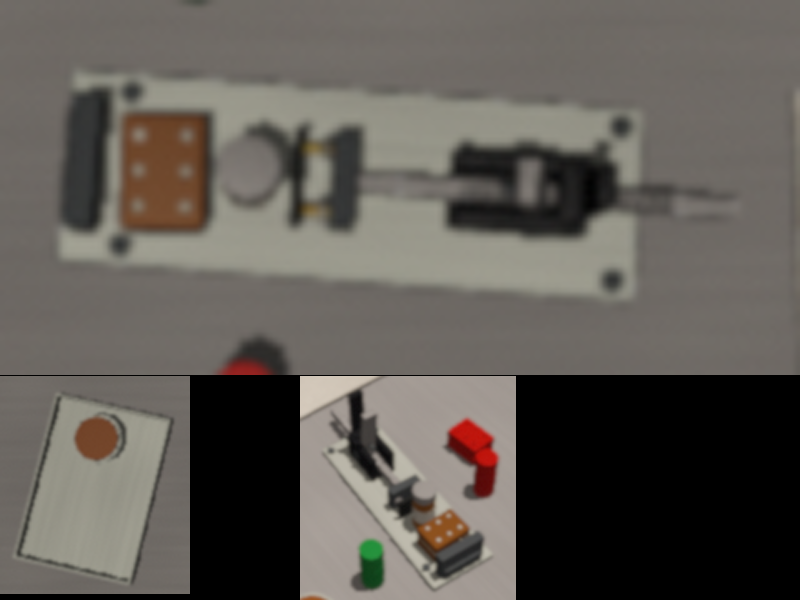

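The crop shows the plate corners at crop (75,72), (640,110), (635,298) and (60,262), the jar cap at (252,167), the pad with its brass springs at x≈298, and the trigger and handle at x≈530 and 600.

Run:
```python
from h import *
s=snapshot("top"); c=cv2.cvtColor(s["color"],cv2.COLOR_RGB2BGR)
v=cv2.GaussianBlur(c,(3,3),0).max(2)
m=(v>129).astype(np.uint8)
def rect(x0,y0,x1,y1,z):
    w=np.zeros_like(m);w[y0:y1,x0:x1]=m[y0:y1,x0:x1]
    k=max(cv2.findContours(w,0,1)[0],key=cv2.contourArea) if z>5 else cv2.findNonZero(w)
    cn=np.array([onz(s,u+0.0,vv+0.0,z) for u,vv in np.array(k).reshape(-1,2)])[:,:2]
    (cx,cy),(a,b),an=cv2.minAreaRect((cn*1000).astype(np.float32)); return cx,cy,a,b,an
print("plate",rect(236,200,366,262,.010)); print("tray(rim)",rect(98,192,196,312,.02))
f=lambda u,v,z:onz(s,230+(u+.5)/5-.5,195+(v+.5)/5-.5,z)[:2]
cs=[f(*p,.010) for p in[(75,72),(640,110),(635,298),(60,262)]]
P=np.mean(cs,0); ex=(cs[0]+cs[3]-cs[1]-cs[2]); ang=np.degrees(np.arctan2(ex[1],ex[0]))
print("corners",np.round(cs,4),P,ang,[np.linalg.norm(cs[i]-cs[i-1]) for i in range(4)])
ex/=np.linalg.norm(ex);ey=np.array([-ex[1],ex[0]])
for n,p,z in[("jar",(252,167),.085),("ging",(165,172),.047),("padfront top",(291,175),.046),("padfar",(304,175),.046),("jawfront",(334,178),.046),("jawback",(361,178),.046),("handle",(602,187),.125),("trig",(530,182),.116),("fixjaw",(101,160),.055)]:
    w=f(*p,z); d=w-P; print(n,np.round(w,4),"press",np.round([d@ex*1000,d@ey*1000],1))
# cap by circle mask: scene view cross check
print("proj jar in scene",)
s2=snapshot("scene");print(proj(s2,[*f(252,167,.085),.085]))
```

```text
plate (545.60546875, -40.378570556640625, 297.26007080078125, 98.05236053466797, 85.71145629882812)
tray(rim) (497.18994140625, 353.0997619628906, 157.09957885742188, 229.29783630371094, 76.874755859375)
corners [[ 0.6054  0.104 ]
 [ 0.5842 -0.1912]
 [ 0.4863 -0.1867]
 [ 0.5061  0.1114]] [ 0.54550085 -0.04060607] 86.03892656981651 [np.float64(0.09959485752362533), np.float64(0.2960019516895743), np.float64(0.09796587586217434), np.float64(0.2987915930643107)]
jar [0.5493 0.0108] press [51.5 -0.2]
ging [0.5499 0.0553] press [96.   2.2]
padfront top [ 0.5482 -0.0086] press [32.1 -0.5]
padfar [ 0.5482 -0.0152] press [25.5 -0.9]
jawfront [ 0.5466 -0.0305] press [10.2 -0.4]
jawback [ 0.5465 -0.0442] press [-3.5 -1.2]
handle [ 0.5358 -0.1569] press [-116.7    1.6]
trig [ 0.539  -0.1234] press [-83.    0.8]
fixjaw [0.5555 0.0873] press [128.3  -1.1]
proj jar in scene
[294.34465337 217.60028376]
```

```bash
cat > go.py <<'E'
import sys
from h import *
from scipy.spatial.transform import Rotation as Ro
# go.py X Y Z yaw : units of shift in present tool axes and turn
o=get_obs(); t=np.array([float(a) for a in sys.argv[1:4]]); R=Ro.from_euler('xyz',o["orientation"],degrees=True)
T=Ro.from_euler('xyz',[180,0,float(sys.argv[4])],degrees=True)
print("clk %.2f"%o["clock"],"pos",np.round(o["tool_pos"],4),"rpy",np.round(o["orientation"],2),"open %.4f gf %.1f"%(o["opening"],o["gripper_force"]),"F",np.round(o["force"],1))
print("shift units",np.round(R.inv().apply(t-o["tool_pos"])/.025,2),"(if turned first)",np.round(T.inv().apply(t-o["tool_pos"])/.025,2),"turn units",np.round((R.inv()*T).as_rotvec(degrees=True)/6,3))
E
H="python3 -m handwheel"
$H '[[1,0,0,0,0,0,1],[1,0,0,0,0,0,1],[1,0,0,0,0,0,1],[1,0,0,0,0,0,1],[1,0,0,0,0,0,1]]'
$H '[[1,0,0,0,0,0,1],[1,0,0,0,0,0,1],[1,0,0,0,0,0,1],[1,0,0,0,0,0,1],[1,0,0,0,0,0,1]]' >/dev/null
$H '[[1,0,0,0,0,0,1],[1,0,0,0,0,0,1],[1,0,0,0,0,0,0.83],[1,0,0,0,0,0,0],[1,0,0,0,0,0,0]]'
python3 go.py .549 .011 .33 -94
```

```text
clock: 0.92
tool_pos: [0.1974, 0.6454, 0.4045]
orientation: [180.0, -0.0, -47.2]
force: [1.0, -0.7, 0.7]
opening: 0.0877
gripper_force: 0.0
clock: 2.17
tool_pos: [0.1974, 0.6454, 0.4046]
orientation: [180.0, -0.0, -93.9]
force: [0.0, -0.8, -0.2]
opening: 0.0875
gripper_force: 0.0
clk 2.17 pos [0.1974 0.6454 0.4046] rpy [180.    -0.   -93.88] open 0.0875 gf 0.0 F [ 0.  -0.8 -0.2]
shift units [ 24.37 -15.75   2.99] (if turned first) [ 24.33 -15.8    2.98] turn units [ 0.    -0.001  0.02 ]
```

```bash
H="python3 -m handwheel"
$H '[[1,0.97,-0.63,0.12,0,0,0.02],[1,0.97,-0.63,0.12,0,0,0],[1,0.97,-0.63,0.12,0,0,0],[1,0.97,-0.63,0.12,0,0,0],[1,0.97,-0.63,0.12,0,0,0]]' >/dev/null
$H '[[1,0.97,-0.63,0.12,0,0,0],[1,0.97,-0.63,0.12,0,0,0],[1,0.97,-0.63,0.12,0,0,0],[1,0.97,-0.63,0.12,0,0,0],[1,0.97,-0.63,0.12,0,0,0]]' >/dev/null
$H '[[1,0.97,-0.63,0.12,0,0,0],[1,0.97,-0.63,0.12,0,0,0],[1,0.97,-0.63,0.12,0,0,0],[1,0.97,-0.63,0.12,0,0,0],[1,0.97,-0.63,0.12,0,0,0]]' >/dev/null
$H '[[1,0.97,-0.63,0.12,0,0,0],[1,0.97,-0.63,0.12,0,0,0],[1,0.97,-0.63,0.12,0,0,0],[1,0.97,-0.63,0.12,0,0,0],[1,0.97,-0.63,0.12,0,0,0]]' >/dev/null
$H '[[1,0.97,-0.63,0.12,0,0,0],[1,0.97,-0.63,0.12,0,0,0],[1,0.97,-0.63,0.12,0,0,0],[1,0.97,-0.63,0.12,0,0,0],[1,0.97,-0.63,0.12,0,0,0]]' >/dev/null
$H '[[1,0,0,0,0,0,0],[1,0,0,0,0,0,0]]' >/dev/null
python3 go.py .549 .011 .226 -94
python3 - <<'E'
from h import *
from scipy.spatial.transform import Rotation as Ro
o=get_obs(); s=snapshot("wrist"); cv2.imwrite("pics/wrist1.png",cv2.cvtColor(s["color"],cv2.COLOR_RGB2BGR))
M=np.array(s["tool_from_camera"]); W=np.eye(4);W[:3,:3]=Ro.from_euler('xyz',o["orientation"],degrees=True).as_matrix();W[:3,3]=o["tool_pos"]
C=np.linalg.inv(W@M); np.savez("w1.npz",R=C[:3,:3],t=C[:3,3],**{k:s[k] for k in("fx","fy","cx","cy","color")}); print(M.round(3).tolist())
s["R"],s["t"]=C[:3,:3],C[:3,3]; print(proj(s,[.549,.011,.085]))
E
```

```text
clk 5.55 pos [0.5465 0.0122 0.3296] rpy [179.99   0.   -94.14] open 0.0876 gf 0.0 F [ 0.8 -0.6  0.3]
shift units [ 0.04 -0.1   4.14] (if turned first) [ 0.04 -0.1   4.14] turn units [ 0.002  0.    -0.023]
[[0.001, -0.954, -0.3, 0.082], [1.0, 0.001, -0.0, -0.001], [0.0, -0.3, 0.954, 0.02], [0.0, 0.0, 0.0, 1.0]]
[282.37456863 228.64737536]
```

View pics/wrist1.png

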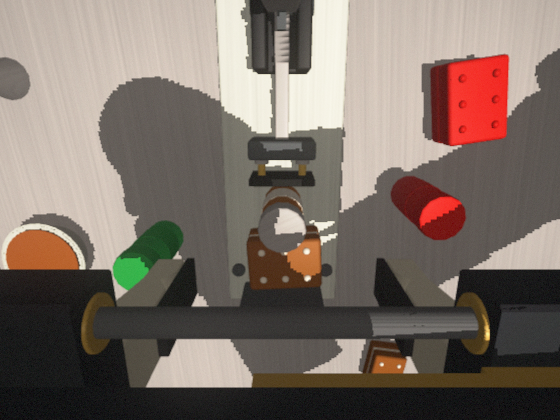

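The jar cap centre is at about (282,228), where the top-view estimate projects (282,229). The jar is centred between the fingers and clear of pad and block. I descend and grip.

```bash
H="python3 -m handwheel"
$H '[[1,0.04,-0.1,0.8,0,0,-0.02],[1,0,0,0.8,0,0,0],[1,0,0,0.8,0,0,0],[1,0,0,0.8,0,0,0],[1,0,0,0.8,0,0,0]]'
$H '[[1,0,0,0,0,0,0],[-1,0,0,0,0,0,0],[-1,0,0,0,0,0,0],[-1,0,0,0,0,0,0],[-1,0,0,0,0,0,0]]'
$H '[[-1,0,0,0,0,0,0],[-1,0,0,0,0,0,0],[-1,0,0,0,0,0,0],[-1,0,0,0,0,0,0]]'
python3 go.py .448 .364 .33 -94
```

```text
clock: 6.22
tool_pos: [0.549, 0.0122, 0.2294]
orientation: [-180.0, 0.0, -93.9]
force: [-0.3, 0.1, 0.1]
opening: 0.0876
gripper_force: 0.0
clock: 6.85
tool_pos: [0.5493, 0.0114, 0.23]
orientation: [-180.0, 0.0, -94.0]
force: [0.6, -0.3, 0.6]
opening: 0.0535
gripper_force: 0.0
clock: 7.35
tool_pos: [0.5492, 0.0114, 0.2297]
orientation: [180.0, -0.0, -94.0]
force: [0.1, -0.3, 1.4]
opening: 0.0323
gripper_force: 30.0
clk 7.35 pos [0.5492 0.0114 0.2297] rpy [179.99  -0.   -93.98] open 0.0323 gf 30.0 F [ 0.1 -0.3  1.4]
shift units [-13.79   5.02  -4.01] (if turned first) [-13.79   5.02  -4.01] turn units [ 0.001 -0.001  0.003]
```

```bash
H="python3 -m handwheel"
$H '[[-1,0,0,-0.5,0,0,0],[-1,0,0,-0.8,0,0,0],[-1,0,0,-0.9,0,0,0],[-1,0,0,-0.9,0,0,0],[-1,0,0,-0.9,0,0,0]]'
$H '[[-1,-0.5,0.18,0,0,0,0],[-1,-0.9,0.33,0,0,0,0],[-1,-0.9,0.33,0,0,0,0],[-1,-0.9,0.33,0,0,0,0],[-1,-0.9,0.33,0,0,0,0]]' >/dev/null
$H '[[-1,-0.9,0.33,0,0,0,0],[-1,-0.9,0.33,0,0,0,0],[-1,-0.9,0.33,0,0,0,0],[-1,-0.9,0.33,0,0,0,0],[-1,-0.9,0.33,0,0,0,0]]' >/dev/null
$H '[[-1,-0.9,0.33,0,0,0,0],[-1,-0.9,0.33,0,0,0,0],[-1,-0.9,0.33,0,0,0,0],[-1,-0.9,0.33,0,0,0,0],[-1,-0.9,0.33,0,0,0,0]]' >/dev/null
$H '[[-1,-0.69,0.22,0,0,0,0],[-1,0,0,0,0,0,0],[-1,0,0,0,0,0,0]]'
python3 go.py .448 .364 .223 -94
python3 - <<'E'
from h import *
a=[]
for n in("scene","top"):
    a.append(cv2.cvtColor(snapshot(n)["color"],cv2.COLOR_RGB2BGR))
cv2.imwrite("pics/p2.png",np.hstack([a[0][150:420,150:550],cv2.resize(a[1][180:315,90:290],(400,270))]))
E
```

```text
clock: 7.98
tool_pos: [0.5491, 0.0114, 0.3312]
orientation: [-180.0, 0.0, -94.0]
force: [0.5, -0.2, -1.0]
opening: 0.0318
gripper_force: 30.0
clock: 10.22
tool_pos: [0.4479, 0.3639, 0.3294]
orientation: [180.0, -0.0, -94.0]
force: [-0.8, 0.3, -1.1]
opening: 0.0323
gripper_force: 30.0
clk 10.22 pos [0.4479 0.3639 0.3294] rpy [ 1.7998e+02 -3.0000e-02 -9.3980e+01] open 0.0323 gf 30.0 F [-0.8  0.3 -1.1]
shift units [-0.   -0.    4.26] (if turned first) [-0.   -0.    4.26] turn units [ 0.003 -0.005  0.003]
```

View pics/p2.png

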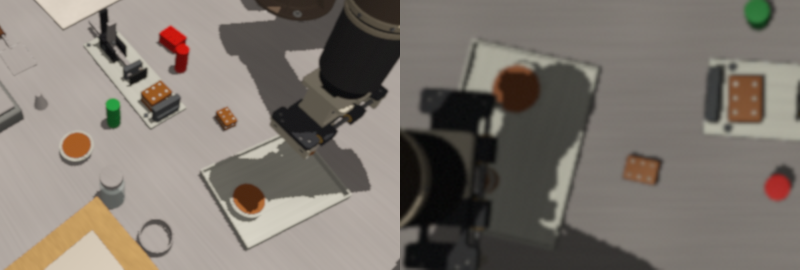

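The jar is held in the gripper over the free -x half of the tray, and the clamp opening is now clear. I lower it.

```bash
H="python3 -m handwheel"
$H '[[-1,0,0,0.9,0,0,0],[-1,0,0,0.9,0,0,0],[-1,0,0,0.9,0,0,0],[-1,0,0,0.9,0,0,0],[-1,0,0,0.3,0,0,0]]'
$H '[[-1,0,0,0.2,0,0,0],[-1,0,0,0.12,0,0,0],[-1,0,0,0,0,0,0],[-1,0,0,0,0,0,0]]'
```

```text
clock: 10.95
tool_pos: [0.448, 0.3632, 0.231]
orientation: [179.9, -0.1, -94.0]
force: [0.3, 0.5, -1.6]
opening: 0.0325
gripper_force: 30.0
clock: 11.45
tool_pos: [0.4481, 0.3642, 0.2247]
orientation: [-180.0, 0.0, -94.0]
force: [0.5, -0.3, -0.9]
opening: 0.0323
gripper_force: 30.0
```

```bash
H="python3 -m handwheel"
$H '[[-1,0,0,0.04,0,0,0],[-1,0,0,0,0,0,0]]'
$H '[[-1,0,0,0.03,0,0,0],[-1,0,0,0,0,0,0]]'
```

```text
clock: 11.7
tool_pos: [0.448, 0.3641, 0.2232]
orientation: [-180.0, 0.0, -94.0]
force: [-0.5, -0.5, -2.2]
opening: 0.0324
gripper_force: 30.0
clock: 11.95
tool_pos: [0.4481, 0.3642, 0.2227]
orientation: [-180.0, 0.0, -94.0]
force: [-0.5, -1.0, 2.7]
opening: 0.032
gripper_force: 30.0
```

```bash
H="python3 -m handwheel"
$H '[[0,0,0,0,0,0,0],[1,0,0,0,0,0,0],[1,0,0,0,0,0,0],[1,0,0,0,0,0,0],[1,0,0,0,0,0,0]]'
$H '[[1,0,0,-0.6,0,0,0],[1,0,0,-1,0,0,0],[1,0,0,-1,0,0,0],[1,0,0,-1,0,0,0],[1,0,0,-1,0,0,0]]'
python3 - <<'E'
from h import *
th=np.radians(86.0);P=np.array([.5456,-.0405]);print("squeeze",P-.112*np.array([np.cos(th),np.sin(th)]))
E
python3 go.py .5378 -.1522 .334 -94
```

```text
clock: 12.58
tool_pos: [0.448, 0.3641, 0.2224]
orientation: [180.0, -0.0, -94.0]
force: [0.2, 0.8, 1.0]
opening: 0.0765
gripper_force: 0.0
clock: 13.2
tool_pos: [0.448, 0.364, 0.3395]
orientation: [-180.0, 0.1, -94.0]
force: [0.2, 1.2, -0.5]
opening: 0.088
gripper_force: 0.0
squeeze [ 0.53778727 -0.15222717]
clk 13.20 pos [0.448  0.364  0.3395] rpy [-1.7996e+02  6.0000e-02 -9.3980e+01] open 0.0880 gf 0.0 F [ 0.2  1.2 -0.5]
shift units [20.35 -5.02  0.2 ] (if turned first) [20.35 -5.03  0.22] turn units [-0.007  0.01   0.003]
```

```bash
H="python3 -m handwheel"
$H '[[1,0.97,-0.24,0,0,0,0],[1,0.97,-0.24,0,0,0,0],[1,0.97,-0.24,0,0,0,0],[1,0.97,-0.24,0,0,0,0],[1,0.97,-0.24,0,0,0,0]]' >/dev/null
$H '[[1,0.97,-0.24,0,0,0,0],[1,0.97,-0.24,0,0,0,0],[1,0.97,-0.24,0,0,0,0],[1,0.97,-0.24,0,0,0,0],[1,0.97,-0.24,0,0,0,0]]' >/dev/null
$H '[[1,0.97,-0.24,0,0,0,0],[1,0.97,-0.24,0,0,0,0],[1,0.97,-0.24,0,0,0,0],[1,0.97,-0.24,0,0,0,0],[1,0.97,-0.24,0,0,0,0]]' >/dev/null
$H '[[1,0.97,-0.24,0,0,0,0],[1,0.97,-0.24,0,0,0,0],[1,0.97,-0.24,0,0,0,0],[1,0.97,-0.24,0,0,0,0],[1,0.97,-0.24,0,0,0,0]]' >/dev/null
$H '[[1,0.97,-0.24,0,0,0,0],[1,0,0,0,0,0,0]]'
python3 go.py .5378 -.1522 .334 -4
python3 - <<'E'
from h import *
print(get_obs()["joint_pos"].round(1))
s=snapshot("top");cv2.imwrite("pics/p3.png",np.hstack([cv2.resize(cv2.cvtColor(s["color"],cv2.COLOR_RGB2BGR)[190:315,95:195],(400,500))]+[cv2.cvtColor(snapshot("scene")["color"],cv2.COLOR_RGB2BGR)[0:420,150:550].copy() if 0 else cv2.copyMakeBorder(cv2.cvtColor(snapshot("scene")["color"],cv2.COLOR_RGB2BGR)[0:420,150:550],0,80,0,0,0)]))
E
```

```text
clock: 15.95
tool_pos: [0.5378, -0.1549, 0.3368]
orientation: [179.9, -0.0, -94.1]
force: [0.4, -0.4, -0.5]
opening: 0.0876
gripper_force: 0.0
clk 15.95 pos [ 0.5378 -0.1549  0.3368] rpy [ 1.7994e+02 -2.0000e-02 -9.4140e+01] open 0.0876 gf 0.0 F [ 0.4 -0.4 -0.5]
shift units [-0.11  0.01  0.11] (if turned first) [-0.01 -0.11  0.11] turn units [ 1.0000e-02  6.0000e-03 -1.5023e+01]
[  4.   12.9 -19.5   0.  -57.7  -8.1]
```

View pics/p3.png

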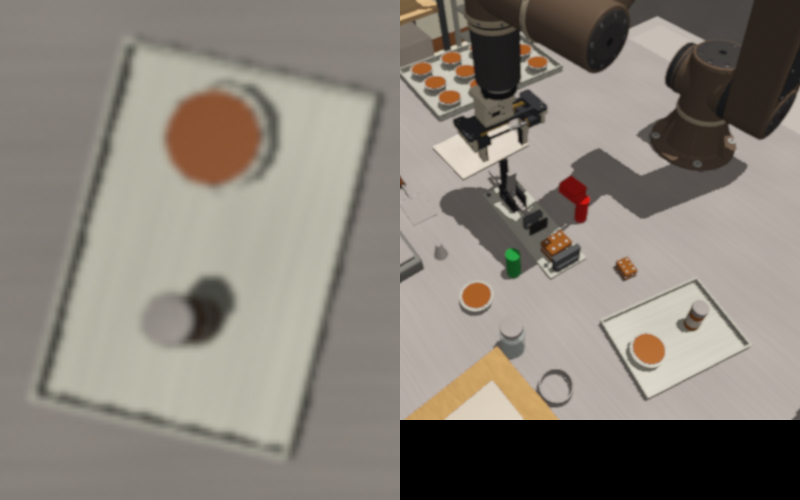

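The jar stands upright in the tray at crop (170,320), clear of the tart tin, and the gripper is above the clamp handle. I turn 90° to close along press x.

```bash
H="python3 -m handwheel"
$H '[[1,-0.1,0,0,0,0,-1],[1,0,0,0,0,0,-1],[1,0,0,0,0,0,-1],[1,0,0,0,0,0,-1],[1,0,0,0,0,0,-1]]' >/dev/null
$H '[[1,0,0,0,0,0,-1],[1,0,0,0,0,0,-1],[1,0,0,0,0,0,-1],[1,0,0,0,0,0,-1],[1,0,0,0,0,0,-1]]' >/dev/null
$H '[[1,0,0,0,0,0,-1],[1,0,0,0,0,0,-1],[1,0,0,0,0,0,-1],[1,0,0,0,0,0,-1],[1,0,0,0,0,0,-1]]' >/dev/null
$H '[[1,0,0,0,0,0,0],[1,0,0,0,0,0,0]]' >/dev/null
python3 go.py .5378 -.1522 .264 -4
cat > wr.py <<'E'
from h import *
from scipy.spatial.transform import Rotation as Ro
def wrist():
    o=get_obs(); s=snapshot("wrist"); M=np.array(s["tool_from_camera"]); W=np.eye(4)
    W[:3,:3]=Ro.from_euler('xyz',o["orientation"],degrees=True).as_matrix();W[:3,3]=o["tool_pos"]
    C=np.linalg.inv(W@M); s["R"],s["t"]=C[:3,:3],C[:3,3]; return s
th=np.radians(86.0);P=np.array([.5456,-.0405]);ex=np.array([np.cos(th),np.sin(th)]);ey=np.array([-ex[1],ex[0]])
def pw(x,y,z): return [*(P+(x*ex+y*ey)/1000),z/1000]
def wp(X): d=np.array(X[:2])-P; return np.array([d@ex,d@ey])*1000
E
python3 - <<'E'
from wr import *
s=wrist();a=cv2.cvtColor(s["color"],cv2.COLOR_RGB2BGR)
for n,p in dict(handle=(-120,0,125),trig=(-80,0,116),sq=(-112,0,105)).items():
    print(n,proj(s,pw(*p)).round(1))
t=cv2.cvtColor(snapshot("top")["color"],cv2.COLOR_RGB2BGR)
b=cv2.resize(t[190:270,230:390],None,fx=1.5,fy=1.5)
o=np.zeros((560,560,3),np.uint8);o[:420]=a;o[420:540,:240]=b
cv2.imwrite("pics/w4.png",o)
E
```

```text
clk 18.18 pos [ 0.5383 -0.1499  0.3375] rpy [-180.      0.     -4.09] open 0.0878 gf 0.0 F [-0.7  0.4 -0.2]
shift units [-0.01  0.09  2.94] (if turned first) [-0.01  0.09  2.94] turn units [-0.     0.    -0.015]
handle [301.6 250.1]
trig [235.2 244.3]
sq [287.7 237.7]
```

View pics/w4.png

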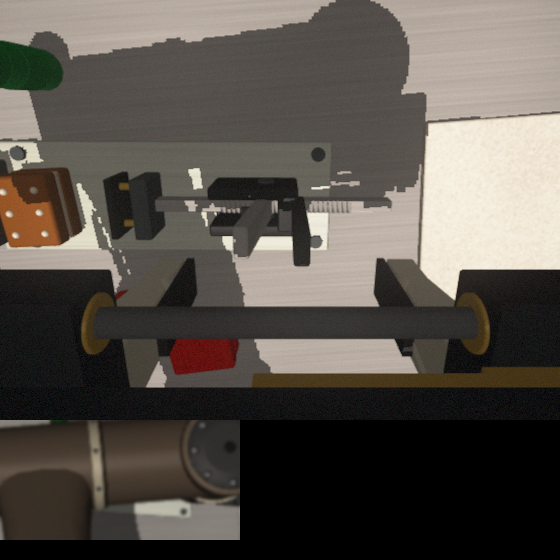

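The wrist view shows the trigger top at about (243,240) and the handle top at (302,250), matching the projected handle (302,250), both between the open fingers. The pad gap is visible at (120–148,205). I descend to the squeeze point.

```bash
H="python3 -m handwheel"
$H '[[1,0,0.09,0.7,0,0,0],[1,0,0,0.7,0,0,0],[1,0,0,0.7,0,0,0],[1,0,0,0.7,0,0,0],[1,0,0,0.14,0,0,0]]'
$H '[[0.6,0,0,0,0,0,0],[0.6,0,0,0,0,0,0],[0.6,0,0,0,0,0,0]]'
$H '[[0.2,0,0,0,0,0,0],[0.2,0,0,0,0,0,0],[0.2,0,0,0,0,0,0]]'
python3 go.py .5378 -.1522 .264 -4
python3 - <<'E'
from wr import *
s=wrist();a=cv2.cvtColor(s["color"],cv2.COLOR_RGB2BGR)
for x in(0,10,30,72,86): print(x,proj(s,pw(x,0,46)).round(1))
s=snapshot("scene");b=cv2.cvtColor(s["color"],cv2.COLOR_RGB2BGR)
for x in(0,10,30,72,86): print(x,proj(s,pw(x,0,46)).round(1))
b=cv2.resize(b[150:300,210:350],None,fx=3,fy=3,interpolation=cv2.INTER_CUBIC)
o=np.zeros((450,800,3),np.uint8);o[:420,:380]=a[:,:380];o[:450,380:]=b
cv2.imwrite("pics/w5.png",o)
E
```

```text
clock: 18.9
tool_pos: [0.5379, -0.1525, 0.2629]
orientation: [180.0, 0.1, -4.0]
force: [-0.2, 0.4, 0.7]
opening: 0.0877
gripper_force: 0.0
clock: 19.27
tool_pos: [0.5385, -0.1524, 0.2646]
orientation: [-180.0, -0.1, -4.0]
force: [-0.3, -0.1, 0.2]
opening: 0.0708
gripper_force: 0.0
clock: 19.65
tool_pos: [0.5387, -0.1519, 0.2646]
orientation: [-180.0, -0.1, -4.0]
force: [-0.3, 5.5, 5.2]
opening: 0.0535
gripper_force: 2.6
clk 19.65 pos [ 0.5387 -0.1519  0.2646] rpy [-1.7996e+02 -9.0000e-02 -3.9700e+00] open 0.0535 gf 2.6 F [-0.3  5.5  5.2]
shift units [-0.04  0.01  0.02] (if turned first) [-0.04  0.01  0.03] turn units [-0.007 -0.016  0.005]
0 [ 98.7 247.1]
10 [ 82.  247.1]
30 [ 48.8 247. ]
72 [-21.  246.9]
86 [-44.3 246.9]
0 [281.6 214.1]
10 [284.  216.8]
30 [288.8 222.4]
72 [299.3 234.4]
86 [302.9 238.5]
```

View pics/w5.png

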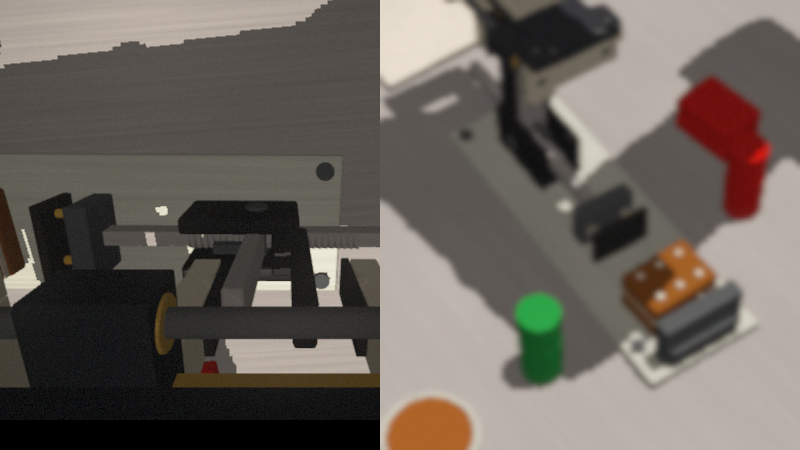

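The wrist picture shows one finger on the trigger at about (195,300), with the jaw block at x 65–112 and the pad at 30–70 px. The scene view shows pad and block clearly apart. I do the first two full pumps, which is safe: at most 36 mm of some 56 mm.

```bash
H="python3 -m handwheel"
$H '[[-0.1,0,0,0,0,0,0],[-0.2,0,0,0,0,0,0]]'
$H '[[-0.42,0,0,0,0,0,0],[-0.42,0,0,0,0,0,0],[-0.42,0,0,0,0,0,0],[-0.42,0,0,0,0,0,0]]'
$H '[[0.75,0,0,0,0,0,0],[0.75,0,0,0,0,0,0],[0.75,0,0,0,0,0,0],[0.75,0,0,0,0,0,0],[0.75,0,0,0,0,0,0]]'
$H '[[0.75,0,0,0,0,0,0]]'
cat > jaw.py <<'E'
from wr import *
import sys
s=wrist();a=cv2.cvtColor(s["color"],cv2.COLOR_RGB2BGR);cv2.imwrite(f"pics/{sys.argv[1]}w.png",a)
t=snapshot("scene");b=cv2.cvtColor(t["color"],cv2.COLOR_RGB2BGR);cv2.imwrite(f"pics/{sys.argv[1]}s.png",b)
E
python3 jaw.py a; cp pics/w5.png pics/ref.png
python3 - <<'E'
from wr import *
a=cv2.imread("pics/aw.png");s=wrist()
# row profile of jaw at z~46 edge
print(a[215,:140].max(1).tolist())
print([round(wp(onz(s,u,215,.04))[0],1) for u in range(0,140,20)])
E
```

```text
clock: 20.0
tool_pos: [0.5388, -0.1517, 0.2648]
orientation: [-179.9, -0.1, -4.0]
force: [-1.5, 8.5, 7.3]
opening: 0.0386
gripper_force: 4.1
clock: 20.5
tool_pos: [0.5388, -0.1513, 0.2647]
orientation: [-179.9, -0.1, -4.0]
force: [-0.8, 8.9, 6.9]
opening: 0.0274
gripper_force: 30.4
clock: 21.12
tool_pos: [0.538, -0.1527, 0.2636]
orientation: [180.0, 0.1, -4.0]
force: [-0.3, 0.2, 0.1]
opening: 0.0719
gripper_force: 0.0
clock: 21.25
tool_pos: [0.5381, -0.1526, 0.2638]
orientation: [180.0, 0.0, -4.0]
force: [0.5, 0.0, 0.4]
opening: 0.0761
gripper_force: 0.0
[45, 45, 45, 46, 39, 48, 35, 23, 23, 22, 27, 23, 19, 27, 23, 19, 24, 20, 12, 21, 24, 12, 21, 26, 19, 15, 23, 15, 19, 20, 22, 24, 52, 80, 86, 91, 90, 90, 88, 61, 41, 40, 44, 43, 37, 40, 42, 43, 40, 41, 41, 46, 44, 37, 39, 39, 42, 43, 43, 40, 38, 37, 34, 32, 29, 33, 30, 28, 27, 32, 28, 29, 29, 30, 29, 29, 34, 30, 27, 30, 33, 28, 25, 28, 32, 32, 35, 32, 29, 30, 30, 28, 31, 40, 46, 82, 100, 101, 98, 104, 101, 100, 99, 104, 103, 99, 103, 96, 100, 100, 101, 101, 98, 100, 100, 104, 104, 102, 103, 101, 102, 101, 98, 103, 101, 104, 104, 102, 103, 101, 99, 102, 105, 100, 103, 104, 101, 100, 102, 101]
[np.float64(57.9), np.float64(45.9), np.float64(33.9), np.float64(21.9), np.float64(9.9), np.float64(-2.1), np.float64(-14.1)]
```

```bash
H="python3 -m handwheel"
python3 - <<'E'
import cv2
a=cv2.imread("pics/w5.png");print(a[215,25:135].max(1).tolist())
E
$H '[[-0.1,0,0,0,0,0,0],[-0.1,0,0,0,0,0,0],[-0.1,0,0,0,0,0,0],[-0.1,0,0,0,0,0,0]]'
$H '[[-0.43,0,0,0,0,0,0],[-0.43,0,0,0,0,0,0],[-0.43,0,0,0,0,0,0],[-0.43,0,0,0,0,0,0]]'
$H '[[0.75,0,0,0,0,0,0],[0.75,0,0,0,0,0,0],[0.75,0,0,0,0,0,0],[0.75,0,0,0,0,0,0],[0.75,0,0,0,0,0,0]]' >/dev/null
$H '[[0.75,0,0,0,0,0,0]]' 
python3 jaw.py b
python3 - <<'E'
import cv2,numpy as np
a=cv2.imread("pics/bw.png");print(a[215,:120].max(1).tolist())
o=np.zeros((540,800,3),np.uint8)
for i,k in enumerate("ab"):
    b=cv2.imread(f"pics/{k}s.png")[195:275,255:335]; o[:400,i*400:i*400+400]=cv2.resize(b,(400,400),interpolation=cv2.INTER_CUBIC)
    o[400:540,i*400:i*400+300]=cv2.imread(f"pics/{k}w.png")[160:300,:300]
cv2.imwrite("pics/ab.png",o)
E
```

```text
[95, 97, 98, 97, 86, 55, 30, 27, 25, 27, 25, 23, 27, 26, 26, 15, 21, 18, 20, 26, 22, 23, 16, 23, 24, 21, 20, 22, 23, 48, 84, 96, 98, 98, 97, 96, 93, 86, 58, 40, 44, 45, 36, 41, 45, 41, 45, 44, 46, 46, 35, 40, 45, 42, 40, 40, 44, 45, 42, 43, 41, 31, 29, 31, 32, 29, 31, 35, 28, 31, 32, 28, 34, 36, 40, 30, 33, 35, 29, 33, 33, 32, 31, 30, 30, 35, 36, 33, 37, 54, 84, 105, 102, 97, 100, 101, 102, 102, 102, 98, 101, 106, 101, 100, 100, 100, 99, 103, 102, 100]
clock: 21.9
tool_pos: [0.5386, -0.1518, 0.2644]
orientation: [-179.9, -0.1, -4.0]
force: [-1.0, 8.7, 6.6]
opening: 0.043
gripper_force: 3.9
clock: 22.4
tool_pos: [0.5386, -0.1513, 0.2644]
orientation: [-179.9, -0.1, -4.0]
force: [-1.1, 8.7, 5.4]
opening: 0.0273
gripper_force: 30.4
clock: 23.15
tool_pos: [0.5382, -0.1527, 0.2638]
orientation: [180.0, 0.0, -4.0]
force: [0.6, 0.4, 0.3]
opening: 0.0757
gripper_force: 0.0
[18, 21, 15, 18, 17, 24, 46, 77, 89, 90, 92, 69, 41, 40, 36, 38, 42, 36, 36, 40, 40, 37, 37, 39, 38, 40, 41, 39, 40, 43, 38, 36, 42, 35, 38, 30, 27, 29, 34, 25, 34, 35, 33, 29, 32, 32, 28, 32, 29, 28, 29, 30, 30, 34, 34, 29, 33, 28, 32, 29, 31, 32, 33, 29, 35, 35, 28, 26, 35, 32, 32, 73, 99, 100, 98, 98, 100, 100, 100, 102, 97, 100, 102, 102, 100, 101, 100, 101, 98, 101, 98, 102, 102, 100, 100, 99, 101, 99, 100, 101, 101, 99, 102, 100, 98, 101, 100, 100, 101, 101, 98, 102, 102, 101, 100, 101, 98, 101, 100, 101]
```

View pics/ab.png

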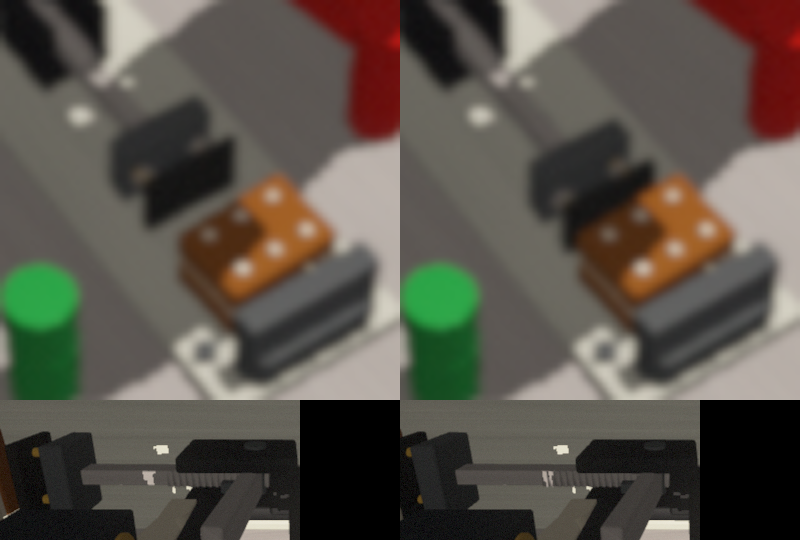

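The scene crops show that the pad advanced from (190,180) to (610,210) in the crop and now stands close to the block. I work out the positions from the corners.

Run:
```python
from wr import *
s=snapshot("scene")
for n,u,v,z in [("a pad R top",235,138,46),("a pad L top",145,178,46),("a jaw R top",207,98,46),("a jaw L top",115,150,46),("b pad R top",655,162,46),("b pad Ltop",566,203,46),("b jaw R top",628,122,46),("b jaw L top",532,175,46),("ging back R",680,175,47),("ging back L",580,238,47),("ging front R",735,235,47),("fixed R top",772,248,55),("fixed L",640,320,55)]:
    u=(u%400 if u>=400 else u)/5+255-.4;v=v/5+195-.4
    print(n,wp(onz(s,u,v,z/1000)).round(1))
```

```text
a pad R top [46.1 24.7]
a pad L top [ 42.2 -22.8]
a jaw R top [19.2 27.7]
a jaw L top [ 20.9 -25.2]
b pad R top [62.7 24.1]
b pad Ltop [ 59.4 -22.9]
b jaw R top [36.5 27.5]
b jaw L top [ 37.4 -26.8]
ging back R [75.9 28.6]
ging back L [ 79.6 -29.2]
ging front R [116.9  28.9]
fixed R top [136.1  34.2]
fixed L [134.7 -35.9]
```

```bash
H="python3 -m handwheel"; f(){ grep -E "force|opening" | tr '\n' ' '; echo; }
$H '[[0.4,0,0,0,0,0,0],[0.4,0,0,0,0,0,0],[0.4,0,0,0,0,0,0]]' |f
$H '[[0.2,0,0,0,0,0,0],[0.2,0,0,0,0,0,0]]' |f
$H '[[0.1,0,0,0,0,0,0],[0.1,0,0,0,0,0,0]]' |f
$H '[[0,0,0,0,0,0,0],[0,0,0,0,0,0,0]]' |f
$H '[[-0.1,0,0,0,0,0,0],[-0.1,0,0,0,0,0,0]]' |f
$H '[[-0.2,0,0,0,0,0,0],[-0.2,0,0,0,0,0,0]]' |f
$H '[[-0.3,0,0,0,0,0,0],[-0.3,0,0,0,0,0,0]]' |f
$H '[[-0.36,0,0,0,0,0,0],[-0.36,0,0,0,0,0,0]]' |f
$H '[[-0.42,0,0,0,0,0,0],[-0.42,0,0,0,0,0,0]]' |f
python3 jaw.py c
$H '[[0.75,0,0,0,0,0,0],[0.75,0,0,0,0,0,0],[0.75,0,0,0,0,0,0],[0.75,0,0,0,0,0,0],[0.75,0,0,0,0,0,0]]' >/dev/null
$H '[[0.75,0,0,0,0,0,0]]'
python3 jaw.py d
python3 - <<'E'
import cv2,numpy as np
o=np.zeros((400,800,3),np.uint8)
for i,k in enumerate("cd"):
    b=cv2.imread(f"pics/{k}s.png")[195:275,255:335]; o[:400,i*400:i*400+400]=cv2.resize(b,(400,400),interpolation=cv2.INTER_CUBIC)
cv2.imwrite("pics/cd.png",o)
E
```

```text
force: [-0.7, 5.2, 3.4] opening: 0.0621 gripper_force: 2.5 
force: [-1.3, 5.8, 3.7] opening: 0.0532 gripper_force: 2.6 
force: [-1.7, 5.3, 3.9] opening: 0.0484 gripper_force: 2.6 
force: [-1.0, 8.4, 5.6] opening: 0.0442 gripper_force: 3.8 
force: [-1.4, 8.7, 5.2] opening: 0.0395 gripper_force: 4.5 
force: [-2.2, 9.1, 5.8] opening: 0.0353 gripper_force: 4.7 
force: [-1.7, 9.3, 5.6] opening: 0.0313 gripper_force: 4.9 
force: [-1.4, 10.8, 7.3] opening: 0.0281 gripper_force: 6.0 
force: [-1.7, 9.3, 5.8] opening: 0.0274 gripper_force: 30.4 
clock: 26.52
tool_pos: [0.5382, -0.1526, 0.2638]
orientation: [180.0, 0.0, -4.0]
force: [1.0, 0.5, 0.6]
opening: 0.0759
gripper_force: 0.0
```

View pics/cd.png

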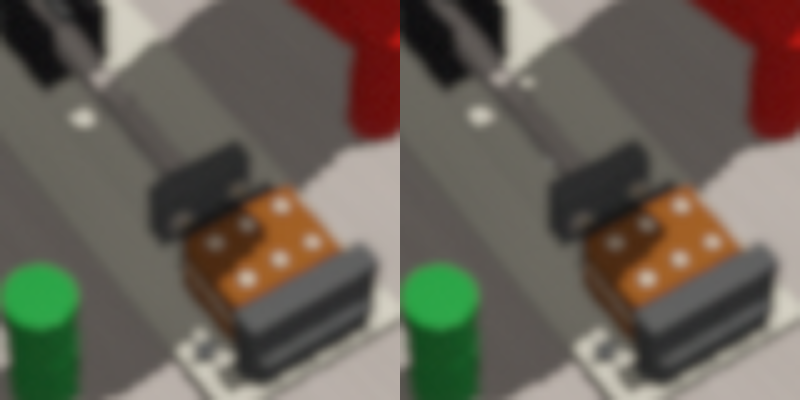

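After pump 3 the pad touches the block, and the block's back edge moved from (680,175) to (690,185), nearly home. The force is still free-running at about 9 N, so nothing is pressed yet. Pump 4 goes in small steps with the force watched.

```bash
H="python3 -m handwheel"; f(){ grep -E "force|opening" | tr '\n' ' '; echo; }
$H '[[0.4,0,0,0,0,0,0],[0.4,0,0,0,0,0,0],[0.4,0,0,0,0,0,0]]' |f
$H '[[0.3,0,0,0,0,0,0],[0.3,0,0,0,0,0,0]]' |f
$H '[[0.2,0,0,0,0,0,0],[0.2,0,0,0,0,0,0]]' |f
$H '[[0.12,0,0,0,0,0,0],[0.12,0,0,0,0,0,0]]' |f
$H '[[0.06,0,0,0,0,0,0],[0.06,0,0,0,0,0,0]]' |f
$H '[[0,0,0,0,0,0,0],[0,0,0,0,0,0,0]]' |f
$H '[[-0.05,0,0,0,0,0,0],[-0.05,0,0,0,0,0,0]]' |f
```

```text
force: [-1.2, 4.6, 3.9] opening: 0.0618 gripper_force: 2.9 
force: [-1.8, 5.6, 5.5] opening: 0.0572 gripper_force: 3.0 
force: [-1.7, 6.4, 5.2] opening: 0.0528 gripper_force: 3.0 
force: [-1.1, 6.6, 4.9] opening: 0.0493 gripper_force: 3.3 
force: [-1.4, 7.7, 5.6] opening: 0.0471 gripper_force: 3.9 
force: [-3.5, 9.8, 7.7] opening: 0.0441 gripper_force: 5.1 
force: [-2.2, 13.1, 8.5] opening: 0.0417 gripper_force: 6.4
```

```bash
H="python3 -m handwheel"; f(){ grep -E "force|opening" | tr '\n' ' '; echo; }
$H '[[-0.05,0,0,0,0,0,0],[-0.05,0,0,0,0,0,0]]' |f
$H '[[-0.08,0,0,0,0,0,0],[-0.08,0,0,0,0,0,0],[-0.08,0,0,0,0,0,0]]' |f
$H '[[-0.11,0,0,0,0,0,0],[-0.11,0,0,0,0,0,0],[-0.11,0,0,0,0,0,0]]' |f
python3 jaw.py e
python3 - <<'E'
import cv2,numpy as np
o=np.zeros((500,800,3),np.uint8)
for i,k in enumerate("de"):
    b=cv2.imread(f"pics/{k}s.png")[215:265,275:315]; o[:500,i*400:i*400+400]=cv2.resize(b,(400,500),interpolation=cv2.INTER_CUBIC)
cv2.imwrite("pics/de.png",cv2.convertScaleAbs(o,alpha=1.7))
E
```

```text
force: [-2.9, 12.2, 7.9] opening: 0.0417 gripper_force: 6.4 
force: [-2.0, 15.2, 7.7] opening: 0.0404 gripper_force: 7.0 
force: [-2.8, 15.3, 8.6] opening: 0.0395 gripper_force: 7.5
```

View pics/de.png

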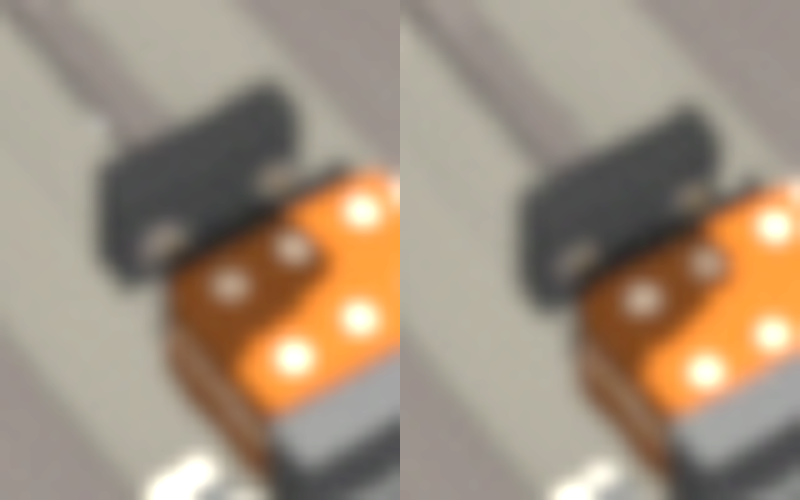

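The jaw moved about 8 mm and the block about 4.7 mm since the last release, so the pad is pushed in roughly 3–5 mm. I refine this by sub-pixel tracking.

```bash
cat > track.py <<'E'
import sys
from wr import *
s=snapshot("scene"); cur=cv2.cvtColor(s["color"],cv2.COLOR_RGB2GRAY); ref=cv2.imread("pics/ds.png",0)
U=8; A=cv2.resize(ref,None,fx=U,fy=U,interpolation=cv2.INTER_CUBIC);B=cv2.resize(cur,None,fx=U,fy=U,interpolation=cv2.INTER_CUBIC)
J=(proj(s,pw(60,0,46))-proj(s,pw(40,0,46)))/20
def tm(x0,y0,x1,y1):
    T=A[y0*U:y1*U,x0*U:x1*U];p=10
    W=B[(y0-p)*U:(y1+p)*U,(x0-p)*U:(x1+p)*U]
    _,v,_,l=cv2.minMaxLoc(cv2.matchTemplate(W,T,cv2.TM_CCOEFF_NORMED)); d=np.array(l)/U-p
    return (d@J/(J@J)).round(2),d.round(2),round(v,3)
print("jaw ",tm(283,220,306,234)); print("jawL",tm(283,226,292,244)); print("block",tm(297,238,313,250)); print("blk2",tm(291,242,302,256)); print("fixed",tm(302,248,330,272))
E
python3 track.py
```

```text
jaw  (np.float64(8.65), array([2.12, 2.5 ]), 0.991)
jawL (np.float64(8.44), array([2. , 2.5]), 0.969)
block (np.float64(4.0), array([0.88, 1.25]), 0.96)
blk2 (np.float64(3.54), array([0.75, 1.12]), 0.955)
fixed (np.float64(0.25), array([0.  , 0.12]), 0.983)
```

Compression is about 4.6 mm (≈7 N), which agrees with the force of (15.3−8.7)/0.9 ≈ 7.3 N. One more small step takes it to half-way.

```bash
H="python3 -m handwheel"; f(){ grep -E "clock|force|opening" | tr '\n' ' '; echo; }
$H '[[-0.14,0,0,0,0,0,0],[-0.14,0,0,0,0,0,0],[-0.14,0,0,0,0,0,0]]' |f
$H '[[-0.17,0,0,0,0,0,0],[-0.17,0,0,0,0,0,0],[-0.17,0,0,0,0,0,0]]' |f
$H '[[-0.17,0,0,0,0,0,0],[-0.17,0,0,0,0,0,0],[-0.17,0,0,0,0,0,0],[-0.17,0,0,0,0,0,0],[-0.17,0,0,0,0,0,0]]' |f
python3 track.py
```

```text
clock: 30.02 force: [-2.8, 16.2, 9.1] opening: 0.0378 gripper_force: 8.0 
clock: 30.4 force: [-2.8, 16.7, 10.0] opening: 0.0367 gripper_force: 8.5 
clock: 31.02 force: [-3.4, 16.9, 10.4] opening: 0.0366 gripper_force: 8.5 
jaw  (np.float64(9.8), array([2.5 , 2.75]), 0.982)
jawL (np.float64(10.55), array([2.5 , 3.12]), 0.935)
block (np.float64(4.0), array([0.88, 1.25]), 0.959)
blk2 (np.float64(3.54), array([0.75, 1.12]), 0.948)
fixed (np.float64(0.25), array([0.  , 0.12]), 0.983)
```

The pad is in about 6.2 mm (≈9 N), the block has stopped moving (home against the fixed jaw), and the force is steady. I hand the job in.

```bash
python3 -c "
from plant import *
print(close_job())"
```

```text
the job is handed in; nothing more can be done
None
```

The job is handed in at about 31 s of the 72 s, though `close_job()` gave no verdict: the jar stands upright in the tray beside the tart tin, and the trigger is still held with the pad pressing the gingerbread home at about 9 N, in about 6 mm by camera tracking and wrist force.

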